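# Paint caddy off its stand, held level over the mat

## Task

Take the wooden paint caddy by its yellow handle, lift it up and off the two prongs of its stand, and carry it level, with its three paint jars in place, to the green mat. Hold it still and level over the middle of the mat, at least ten centimetres above it, so the painter can pick a colour: finish while holding it there, never set it down or drop it, and leave the brush pot, doll, wooden blank and dish where they stand.

Things in the scene. Friction and masses are not known exactly. Their poses are not given: they have to be found in the camera images.
- caddy: Wooden caddy, 0.33 to 0.61 kg with jars, rigid: tray 58 (x) x 150 (y) x 36 (z) mm, three bays along y, end boards (34 x 8 mm, y = +-71 mm, up to z = 141 mm) joined by a yellow handle. Origin: centre of the tray's underside; z up, y along the handle. Starts hanging 70 mm above the bench, handle resting on the stand's two prongs, 79 to 91 mm in front of the stand's origin; can rock a little.
- caddy_handle (a point): Centre of the yellow handle board, 128 mm above the tray's underside. The board is 14 mm thick (caddy x, flat faces to pinch), 134 mm long (caddy y), 26 mm high (z 115 to 141 mm). Jar tops are 63 mm below its underside. Its middle 70 mm is free between the prongs.
- stand: Fixed dark wooden stand. Origin: on the bench under the front face of its upright frame; x points to its back, y to its left, z up. Base x -130 to +40 mm, 180 mm wide, 18 mm high; upright frame x 0 to 18 mm (two posts and a crossbar 130 mm wide), 200 mm high. Two steel prongs stick out of the crossbar along -x.
- stand_prongs (a point): Point midway between the upturned prong ends (stand x = -114, y = 0, z = 185 mm). Prongs: 8 mm thick, at stand y = +-46 mm, tops at z = 185 mm, ends turned up to z = 201 mm, reaching x = -118 mm. To come off, the handle must rise over the ends (16 mm; jars meet the prongs from below beyond 50 mm) and then move out along the stand's -x until the tray is clear in front.
- mat: Fixed square green mat 180 x 180 mm, 4 mm thick, on the bench; origin at the centre of its underside, z up.
- jar_red: Closed red paint jar, 36 mm across, 46 mm high, loose in the -y end bay of the caddy (a 42 x 46 mm space, floor 6 mm above the tray's underside). Origin: centre of its underside.
- jar_green: Closed green paint jar, 36 mm across, 46 mm high, loose in the middle bay of the caddy (a 42 x 46 mm space, floor 6 mm above the tray's underside). Origin: centre of its underside.
- jar_blue: Closed blue paint jar, 36 mm across, 46 mm high, loose in the +y end bay of the caddy (a 42 x 46 mm space, floor 6 mm above the tray's underside). Origin: centre of its underside.
- brush_pot: Bystander: blue ceramic pot of brushes, 72 mm across, 185 mm high with the brushes; origin at the centre of its underside.
- doll: Bystander: small red turned wooden doll, 44 mm across, 71 mm high; origin at the centre of its underside.
- blank: Bystander: octagonal pale wooden blank, 80 mm across, 32 mm high; origin at the centre of its underside.
- dish: Bystander: white ceramic dish, 90 mm across, 35 mm high; origin at the centre of its underside.
Mind the look-alikes: they are no part of the job. Leave any blue or white look-alike of the caddy alone.

How it is judged:
By the outcome, as a careful person would: the job done as asked, in the order asked, and still so for the second after the job is handed in, while the arm keeps its last pose, push and grip.
It also fails if it takes over 48 s, if anything falls off the work surface, if the arm or the gripper's body presses on something with over 40 N, if the wrist force passes 120 N, or if a joint passes its speed limit or range.

## Robot

A 7-joint arm with a two-finger parallel gripper is mounted at the origin on the work surface. World frame = base frame: x ahead of the robot, y to its left, z up, the work surface at z = 0. Lengths are in mm, angles in rad, forces in N, time in s.
With the tool pointing down it reaches from about 425 to 875 mm from the base axis. Payload 8.4 kg.
Tool frame: the origin (TCP) lies midway between the tips of the shut fingers; the grasp point (between the pads) lies 19 mm behind it; z points along the fingers, y is the line along which they close (so a half turn about z gives the same grasp; the last joint's range is limited). The gripper opens to 85 mm and grips with 20 to 120 N. Pads are 22 mm wide; open, the fingers measure 114 mm over their backs; the gripper's body (76 mm by 85 mm) begins 54 mm behind the grasp point. The pads swing forward as they close: fully open they stand 13 mm farther back than shut.
Start: joints at [-0.099, 0.333, 0.04, 1.465, -0.013, 1.343, -0.059], TCP at [649.972, -0.012, 231.308] pointing down, gripper open.
Joint ranges: [-2.58, 2.58], [-0.38, 2.09], [-1.3, 1.39], [0.25, 2.4], [-1.5, 4.64], [0.08, 2.09], [-2.65, 2.65]. Speed limits (rad/s): [2.22, 2.22, 2.79, 2.79, 3.14, 3.14, 3.14].

## Interface

Orientations are given as a rotation vector (axis times angle).
In Python, from rig import robot, snapshot gives the robot as it stands.
- The arm moves only by the shell command python3 -m handwheel 'ROWS' [FORCE]. ROWS is text: rows parted by semicolons, each of 5 numbers parted by spaces: the shift along the tool's x, y, z in cm, then the turn about the tool's z in degrees, then the finger opening in cm, from 0 to 8.54. A call has 1 to 8 rows; each row is the pose to reach, as a shift and turn from the pose commanded when the call began, along the tool's axes at that moment; what a row does not reach only later rows make up. A row lasts 1/8 s, in which the tool goes at most 62.5 mm and 10.7 degrees, less where a joint would pass 70% of its speed; a pose out of reach is approached as far as the arm can. A call with a gripper value outside its range is refused whole. The fingers move at their own pace and stop on an object; FORCE is the grip in N (left out, the last holds). Time passes only in rows, so rows that repeat a pose let the fingers close. It gives the time, the measured TCP pose, the force, the opening and the grip force at its end, in the units of the state.
- robot.read_state(): the state, without advancing time (a new reading comes with each control period).
- snapshot(name): name is "scene" or "side" or "wrist"; returns a dict with "pixels" (400x640x3 uint8, red, green, blue), "depth" (400x640 float32, mm along the optical axis (not along the pixel's ray), 0 where there is no reading), "fx", "fy", "cx", "cy" (pixels), "extrinsics" (4x4, takes a point from world to camera coordinates); the wrist camera has in their place "mount" (4x4, takes a point from camera to tool coordinates, whose origin is the TCP and whose axes are the flange's). Camera axes: x right, y down, z forward; pixel columns grow to the right and rows downward; lengths in mm; the calibration is good to about 2 mm. The wrist camera is an equidistant fisheye: a pixel r from the principal point sees the ray r / f radians off the axis. A picture is of the moment at which its call begins: read the wrist's pose just before it.
- robot.close_job(): hands the job in; it is judged then, once.
The state is a dict: "t": time; "joint_pos": joint angles; "joint_velocities": joint speeds; "joint_torque": joint torques, N m; "position": TCP position; "tcp_rot": TCP orientation; "wrist_force": force on the tool from outside, world axes, zero at the start; "wrist_torque": the same for the moment, N m; "finger_gap": finger opening in mm; "grip_force": force on a finger pad.
Only numpy, scipy, OpenCV 4.12 (cv2) and the standard library are available. Lean on these libraries where they do the work, as an engineer would, in place of code of your own. Each camera call takes 0.05 s, during which the arm holds its last target. There are 200 camera calls.

## Working session

There is one attempt and no reset: what is moved stays moved. The work goes in short steps, Python scripts to look and compute and a shell command to move; the robot and the scene stay as the last step left them, time stands still between calls to the robot, and variables do not carry over. Pictures are saved under pics/ and viewed, at most 10 in all, crops included, and the job is handed in when it is done.

```bash
ls; mkdir -p pics; python3 - <<'E'
from rig import robot, snapshot
import cv2,numpy as np,pickle
s=robot.read_state();print(s['t'],s['position'],s['tcp_rot'],s['finger_gap'])
for n in ("scene","side"):
    d=snapshot(n);cv2.imwrite(f"pics/{n}1.png",d["pixels"][:,:,::-1]);pickle.dump(d,open(n+".pkl","wb"))
E
```

```text
pics
0.0 [ 6.49551929e+02 -5.48153431e-02  2.30429850e+02] [-2.22077800e+00 -2.22063751e+00  1.89946517e-03] 85.36522728550352
```

View pics/scene1.png

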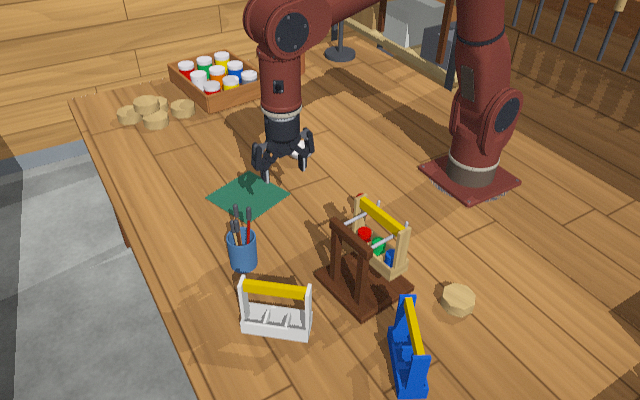

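View pics/side1.png

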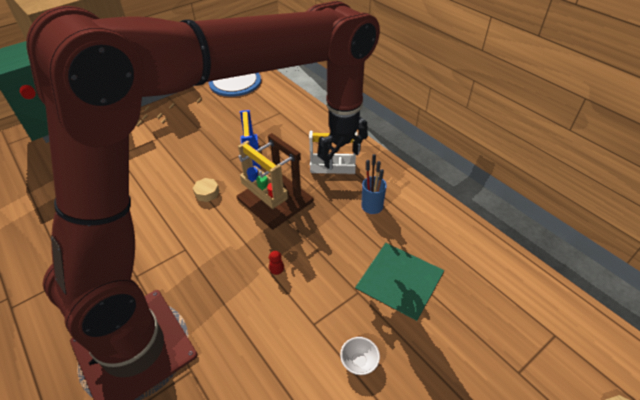

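The scene view shows the natural caddy with its yellow handle at about (382,217) on the dark stand, and the mat at (247,197). White and blue look-alikes are at (275,310) and (410,345). In the side view the handle is at (262,157), the mat at (400,280), the doll at (276,262) and the dish at (360,355). Next I'll measure these.

```bash
cat > h.py <<'E'
import numpy as np,cv2
def world(d):
    v,u=np.mgrid[0:400,0:640];z=d["depth"]
    p=np.stack([(u-d["cx"])/d["fx"]*z,(v-d["cy"])/d["fy"]*z,z],-1)
    E=np.linalg.inv(d["extrinsics"]);return p@E[:3,:3].T+E[:3,3]
def summ(name,P):
    if len(P)<5: print(name,len(P));return
    c=np.median(P,0);q=P[np.linalg.norm(P-c,axis=1)<130]
    xy=q[:,:2]-q[:,:2].mean(0);w,V=np.linalg.eigh(xy.T@xy)
    r=cv2.minAreaRect(q[:,:2].astype(np.float32))
    print(name,len(q),"med",c.round(),"z",np.percentile(q[:,2],[2,98]).round(),"rect",np.round(r[0]),np.round(r[1]),"axis deg",np.degrees(np.arctan2(V[1,1],V[0,1])).round(1))
E
python3 - <<'E'
import pickle,cv2,numpy as np
from h import *
R={"scene":dict(handle=(350,190,412,250),mat=(200,165,295,225),pot=(222,230,260,275),blank=(435,275,480,320),stand=(310,210,415,320),red=(350,190,412,280),green=(365,225,395,262),blue=(380,240,405,280),white=(235,275,315,345),bluec=(385,290,432,400)),
"side":dict(handle=(235,140,285,180),mat=(350,240,450,320),pot=(358,170,390,215),doll=(265,245,288,275),dish=(335,330,385,380),blank=(190,175,222,208),stand=(235,130,318,228))}
for n,rs in R.items():
    d=pickle.load(open(n+".pkl","rb"));W=world(d);h=cv2.cvtColor(d["pixels"],cv2.COLOR_RGB2HSV).astype(int);H,S,V=[h[...,i] for i in range(3)]
    C=dict(handle=(H>20)&(H<30)&(S>200)&(V>120),mat=(H>60)&(H<90)&(S>100),green=(H>50)&(H<85)&(S>120),pot=(H>95)&(H<125)&(S>70),blue=(H>100)&(H<125)&(S>120),bluec=(H>100)&(H<125)&(S>120),red=((H<5)|(H>174))&(S>190)&(V>120),doll=((H<6)|(H>174))&(S>170),dish=(S<60)&(V>100),white=(S<60)&(V>100),blank=(W[...,2]>12),stand=(V<100)&(W[...,2]>12))
    print(n)
    for k,(a,b,c,e) in rs.items():
        m=np.zeros((400,640),bool);m[b:e,a:c]=1
        summ(k,W[m&C[k]&(d["depth"]>0)])
E
```

```text
scene
handle 596 med [511. 193. 207.] z [186. 214.] rect [508. 191.] [ 19. 135.] axis deg 96.3
mat 2048 med [ 642. -255.    5.] z [1. 9.] rect [ 643. -256.] [177. 182.] axis deg 143.8
pot 951 med [775.  12.  61.] z [ 5. 97.] rect [766. -12.] [73. 69.] axis deg 72.2
blank 834 med [396. 365.  32.] z [14. 35.] rect [390. 360.] [76. 74.] axis deg -146.1
stand 2469 med [596. 212.  21.] z [ 14. 131.] rect [554. 197.] [152. 183.] axis deg 96.2
red 145 med [516. 150. 121.] z [ 99. 125.] rect [540. 184.] [121.  31.] axis deg 48.3
green 142 med [510. 202. 115.] z [ 95. 124.] rect [518. 213.] [81. 31.] axis deg 73.9
blue 131 med [513. 241. 120.] z [ 95. 125.] rect [508. 235.] [31. 19.] axis deg 55.6
white 2507 med [786. 201.  27.] z [  1. 120.] rect [785. 177.] [ 97. 185.] axis deg 137.4
bluec 2363 med [616. 440.  34.] z [  3. 141.] rect [598. 426.] [152.  58.] axis deg 63.0
side
handle 268 med [503. 190. 209.] z [189. 214.] rect [506. 192.] [ 17. 128.] axis deg 96.4
mat 3611 med [ 638. -263.    4.] z [0. 8.] rect [ 642. -258.] [180. 176.] axis deg 137.4
pot 552 med [746. -31.  61.] z [ 7. 97.] rect [764. -14.] [72. 67.] axis deg 162.4
doll 271 med [395. -33.  38.] z [ 6. 72.] rect [417.  -9.] [85. 37.] axis deg -139.1
dish 1167 med [ 412. -355.   17.] z [ 0. 37.] rect [ 413. -355.] [107.  88.] axis deg 136.7
blank 420 med [387. 350.  31.] z [14. 36.] rect [388. 359.] [76. 75.] axis deg 72.4
stand 2170 med [528. 156.  59.] z [ 14. 166.] rect [542. 191.] [170. 174.] axis deg 153.2
```

```bash
python3 -m handwheel '1 -1 -3 -1 6; 4 -3 -6 -3 6; 8 -6 -6 -5 6; 12 -9 -6 -6.3 6; 16 -12 -6 -6.3 6; 18.5 -13.7 -6 -6.3 6; 19.2 -14.3 -6 -6.3 6; 19.2 -14.3 -6 -6.3 6' 60
python3 - <<'E'
from rig import robot, snapshot
import cv2,numpy as np,pickle
from scipy.spatial.transform import Rotation as Ro
s=robot.read_state();d=snapshot("wrist");print(s['t'],s['position'],s['tcp_rot'],s['wrist_force'])
cv2.imwrite("pics/w1.png",d["pixels"][:,:,::-1])
v,u=np.mgrid[0:400,0:640];a=(u-d["cx"])/d["fx"];b=(v-d["cy"])/d["fy"];th=np.hypot(a,b)
z=d["depth"];k=np.tan(th)/np.maximum(th,1e-9)
p=np.stack([a*k*z,b*k*z,z],-1);M=d["mount"];p=p@M[:3,:3].T+M[:3,3]
W=p@Ro.from_rotvec(s['tcp_rot']).as_matrix().T+s['position']
h=cv2.cvtColor(d["pixels"],cv2.COLOR_RGB2HSV).astype(int)
m=(h[...,0]>20)&(h[...,0]<30)&(h[...,1]>200)&(h[...,2]>120)&(z>0)&(W[...,2]>150)&(W[...,2]<230)&(abs(W[...,1]-192)<90)&(abs(W[...,0]-507)<50)
from h import summ
summ("handle",W[m]);summ("top",W[m&(W[...,2]>206)]);print(M.round(2).tolist(),d['fx'],d['cx'])
E
```

```text
t: 1.1
position: [507.1, 191.5, 291.2]
tcp_rot: [2.096, 2.34, -0.001]
wrist_force: [-0.4, -0.3, 0.4]
finger_gap: 60.2
grip_force: 0.0
1.1 [507.14930379 191.53485032 291.18050261] [ 2.09586940e+00  2.34004051e+00 -6.10254782e-04] [-0.36584708 -0.26547419  0.39907908]
handle 2808 med [507. 201. 211.] z [210. 213.] rect [508. 192.] [ 15. 135.] axis deg 95.8
top 2804 med [507. 201. 211.] z [210. 213.] rect [508. 192.] [ 13. 134.] axis deg 95.9
[[0.0, -0.95, -0.32, 83.52], [1.0, -0.0, 0.0, 0.25], [-0.0, -0.32, 0.95, -142.86], [0.0, 0.0, 0.0, 1.0]] 309.70691628693146 318.8341226577058
```

View pics/w1.png

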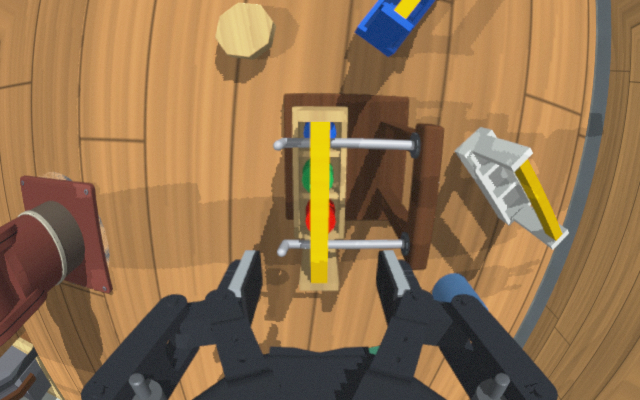

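The wrist view shows the handle at u≈320, centred between the open fingers and parallel to them. The prongs cross at v≈145 and 245. The measured handle centre of (508,192) and top of 211 match expectation, so I'll go down and grip.

```bash
python3 -m handwheel '0 0.1 4 0.3 6; 0 0.1 8 0.3 6; 0 0.1 10 0.3 6; 0 0.1 11 0.3 6; 0 0.1 11 0.3 4; 0 0.1 11 0.3 2.5; 0 0.1 11 0.3 1; 0 0.1 11 0.3 0.5' 60; python3 -m handwheel '0 0 0 0 0.5; 0 0 0 0 0.5; 0 0 0 0 0.5; 0 0 0 0 0.5' 60
```

```text
t: 2.15
position: [508.6, 192.3, 182.5]
tcp_rot: [2.102, 2.334, 0.003]
wrist_force: [-0.3, -1.2, 5.8]
finger_gap: 13.0
grip_force: 59.1
t: 2.65
position: [508.6, 192.3, 182.4]
tcp_rot: [2.102, 2.334, 0.003]
wrist_force: [-1.0, -0.3, 6.2]
finger_gap: 13.0
grip_force: 59.1
```

```bash
python3 -m handwheel '0 0 -0.3 0 0.5; 0 0 -0.8 0 0.5; 0 0 -1.4 0 0.5; 0 0 -2 0 0.5; 0 0 -2.5 0 0.5; 0 0 -3 0 0.5; 0 0 -3.1 0 0.5; 0 0 -3.1 0 0.5' 60
python3 - <<'E'
from rig import robot, snapshot
import cv2
d=snapshot("side");cv2.imwrite("pics/s2.png",cv2.resize(d["pixels"][90:240,200:340,::-1],None,fx=4,fy=4))
s=robot.read_state();print(s['wrist_torque'])
E
```

```text
t: 3.65
position: [507.9, 192.1, 212.3]
tcp_rot: [-2.102, -2.335, 0.0]
wrist_force: [0.2, -0.4, -5.0]
finger_gap: 12.9
grip_force: 58.5
[ 0.01609439 -0.01039607 -0.02062605]
```

View pics/s2.png

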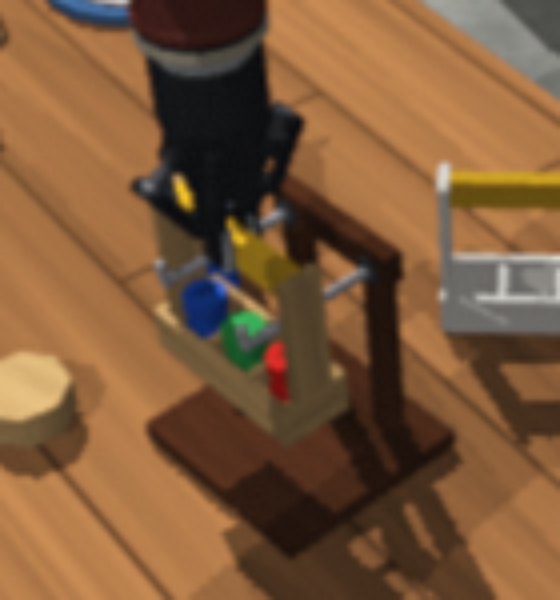

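The view shows the caddy held by the handle, raised clear of the upturned prong ends, with all three jars in. Next I move out along the prongs.

```bash
python3 -m handwheel '0 -0.4 0 0 0.5; 0 -1.5 0 0 0.5; 0 -3 0 0 0.5; 0 -4.5 0 0 0.5; 0 -6 0 0 0.5; 0 -7.5 0 0 0.5; 0 -8.4 0 0 0.5; 0 -8.7 0 0 0.5' 60
python3 -m handwheel '0 0 0 0 0.5; 0 0 -0.5 0 0.5; 0 0 -1.5 0 0.5; 0 0 -3 0 0.5; 0 0 -4.5 0 0.5; 0 0 -5.5 0 0.5; 0 0 -6 0 0.5; 0 0 -6 0 0.5' 60
```

```text
t: 4.7
position: [421.0, 183.0, 212.5]
tcp_rot: [2.102, 2.335, 0.001]
wrist_force: [0.6, -0.1, -4.6]
finger_gap: 13.2
grip_force: 58.6
t: 5.7
position: [421.5, 183.0, 272.5]
tcp_rot: [2.102, 2.335, 0.0]
wrist_force: [-0.5, -0.4, -5.1]
finger_gap: 12.9
grip_force: 58.6
```

```bash
python3 -m handwheel '-0.7 0 0 0 0.5; -2.5 0 0 0 0.5; -5 0.2 0 0 0.5; -8 0.5 0 0 0.5; -11 0.8 0 0 0.5; -14 1.6 0 0 0.5; -16.8 2.9 0 0 0.5; -18.8 3.9 0 0 0.5' 60
python3 -m handwheel '-2 1 0 0 0.5; -4.6 2.3 0 0 0.5; -7.3 3.6 0 0 0.5; -10 5 0 0 0.5; -12.7 6.3 0 0 0.5; -15.4 7.6 0 0 0.5; -18.1 9 0 0 0.5; -20.5 10.1 0 0 0.5' 60
python3 -m handwheel '-2.2 1.1 0 0 0.5; -4 2 0 0 0.5; -5.5 2.7 0 0 0.5; -6.5 3.2 0 0 0.5; -6.8 3.4 0 0 0.5; -6.8 3.4 0 0 0.5; -6.8 3.4 0 0 0.5; -6.8 3.4 0 0 0.5' 60
python3 - <<'E'
from rig import robot, snapshot
import cv2,numpy as np
from h import *
for n in ("scene","side"):
    d=snapshot(n);cv2.imwrite(f"pics/{n}3.png",d["pixels"][:,:,::-1])
    W=world(d);h=cv2.cvtColor(d["pixels"],cv2.COLOR_RGB2HSV).astype(int)
    near=(abs(W[...,0]-643)<110)&(abs(W[...,1]+257)<110)&(d["depth"]>0)
    H,S,V=h[...,0],h[...,1],h[...,2]
    summ(n+" handle",W[near&(H>20)&(H<30)&(S>200)&(V>120)&(W[...,2]>220)])
    summ(n+" caddy",W[near&(H>12)&(H<30)&(W[...,2]>130)&(W[...,2]<220)])
s=robot.read_state();print(s['position'],s['wrist_force'])
E
```

```text
t: 6.7
position: [479.9, -2.9, 272.1]
tcp_rot: [2.105, 2.332, -0.001]
wrist_force: [-0.2, 0.6, -5.5]
finger_gap: 13.2
grip_force: 58.7
t: 7.7
position: [601.3, -195.9, 271.8]
tcp_rot: [-2.104, -2.333, 0.002]
wrist_force: [0.4, 0.1, -4.5]
finger_gap: 12.8
grip_force: 58.7
t: 8.7
position: [642.6, -256.8, 272.5]
tcp_rot: [-2.101, -2.335, -0.0]
wrist_force: [1.2, -0.0, -4.6]
finger_gap: 13.1
grip_force: 58.7
scene handle 143 med [ 643. -227.  300.] z [277. 304.] rect [ 642. -255.] [ 16. 133.] axis deg 95.3
scene caddy 785 med [ 658. -212.  188.] z [162. 218.] rect [ 641. -256.] [ 61. 159.] axis deg 102.1
side handle 345 med [ 640. -285.  296.] z [278. 303.] rect [ 641. -257.] [ 15. 131.] axis deg 96.6
side caddy 1077 med [ 619. -266.  188.] z [162. 216.] rect [ 641. -257.] [ 63. 152.] axis deg 97.8
[ 642.64374679 -256.96330477  272.44417177] [ 0.40548728 -0.81881884 -4.72178053]
```

View pics/scene3.png

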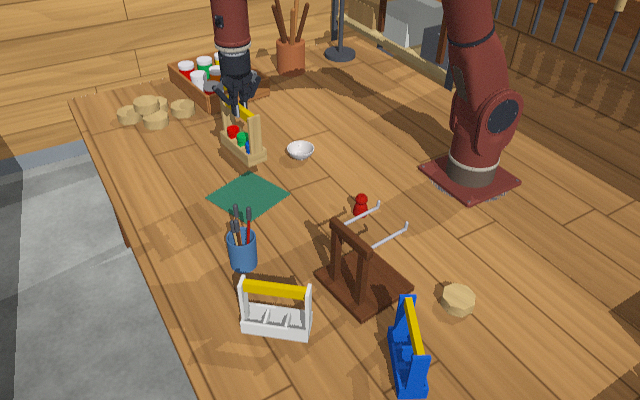

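View pics/side3.png

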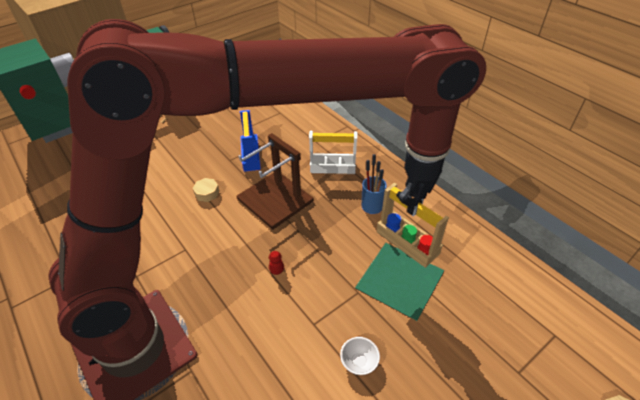

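The caddy hangs level over the mat at (641,-257) with its underside at about 160 mm. All three jars are in at side view (393,222), (410,233) and (427,243). The stand is empty and the bystanders have not moved. I'll let it settle briefly and hand it in.

```bash
python3 -m handwheel '0 0 0 0 0.5; 0 0 0 0 0.5; 0 0 0 0 0.5; 0 0 0 0 0.5; 0 0 0 0 0.5; 0 0 0 0 0.5' 60; python3 -c "
from rig import robot
print(robot.close_job())"
```

```text
t: 9.55
position: [642.7, -257.3, 272.3]
tcp_rot: [-2.102, -2.335, 0.0]
wrist_force: [-0.2, -0.1, -5.2]
finger_gap: 13.3
grip_force: 58.7
the job is handed in; nothing more can be done
None
```

I handed the job in at about 9.6 s, with the caddy held still and level over the middle of the green mat, its underside about 155 mm above it, all three jars in place and the brush pot, doll, blank and dish left where they stood.

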